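# Load the drying box and set its dial

### The job

Take the small nutshell ornament by its wooden stem and set it down gently, upright, on the floor of the blue drying box; then close the box's lid fully. After that turn the white dial on the sloping panel so that its black pointer clicks in at the red mark, and leave everything else where it is.

Things in the scene. Friction and masses are not known exactly. Their poses are not given: they have to be found in the camera images.
- dryer: Blue drying box fixed to the table, 200 (x) by 400 (y) by 133 mm high (lid shut: 143); origin: centre of its underside; front = -x. Its left half (+y) is an open-topped chamber, 200 x 200 x 130 mm outside, walls and floor 6 mm. Its right half is a console whose dark panel slopes up away from the front: its normal leans 30 degrees from vertical towards -x.
- chamber_floor (a point): Centre of the chamber's inner floor; axes as the dryer's. Inside 188 x 188 mm, rim 124 mm above this point.
- lid (a joint): Hinge of the aluminium lid, rad: 0 = shut; starts at 1.27 to 1.5, standing nearly upright on the chamber's far rim. Lid 200 x 200 x 12 mm, 0.3 kg, stiff hinge: it stays where it is left; about 3 N at its free edge moves it. It swings towards the front and down, and can be pushed shut on its outer face.
- lid_hinge (a point): Middle of the lid's hinge line (on the chamber's far rim, 130 mm above the table, 100 mm behind the chamber's centre); axes as the dryer's, the hinge line runs along y. The lid's inner face passes through this line, the outer face is 12 mm from it.
- lid_tab (a point): Outer end, in the middle, of the black tab (80 mm wide, 10 mm thick, 20 mm beyond the lid's free edge), 220 mm from the hinge; moves with the lid.
- dial (a joint): Angle of the white selector dial, rad, growing clockwise as seen looking at the panel. Four spring detents at 0, 0.7, 1.4 and 2.1 (end stops at 0 and 2.1); the red mark is at 1.4, white dots mark the others. It starts at 0 or 0.7. Turning takes up to 0.12 N m; let go, it settles in the nearest detent.
- dial_grip (a point): Point on the dial's axis in the middle of its grip bar, 29 mm out from the panel; turns with the dial: x = along the bar to the end with the black pointer stripe, z = the dial's axis, away from the panel. The bar is 74 mm long, 16 mm thick and reaches from 11 to 41 mm above the panel, on a round plate 76 mm across and 11 mm thick.
- red_mark (a point): Red round mark, 18 mm, on the panel, 58 mm from the dial's axis: where the pointer must aim.
- ornament: Small brown ball, 66 mm across, covered in slices of nutshell, 0.12 to 0.25 kg, standing on a round wooden foot of 52 mm; origin: centre of the foot's underside, z up. A round wooden stem of 24 mm diameter rises from the ball's top, from 74 to 110 mm above the origin: take it there. Stands left or right of the dryer.
- glue: White bottle with an orange cap, 56 mm across, 150 mm high, a bystander; origin under its centre. Stands on the other side from the ornament.
- shell_tray: Dark steel tray of nutshell slices, 180 x 200 x 45 mm, a bystander; origin under its centre.
- big_ball: Half-covered pale and brown ball, 132 mm across, 128 mm high, a bystander; origin under its centre.

How it is judged:
By the outcome, as a careful person would: the job done as asked, in the order asked, and still so for the second after the job is handed in, with the robot touching nothing.
It also fails if it takes over 64 s, if anything falls off the work surface, if the arm or the gripper's body presses on something with over 40 N, if the wrist force passes 120 N, or if a joint passes its speed limit or range.

### The arm

A 6-joint arm with a two-finger parallel gripper is mounted at the origin on the work surface. World frame = base frame: x ahead of the robot, y to its left, z up, the work surface at z = 0. Lengths are in m, angles in rad, forces in N, time in s.
With the tool pointing down it reaches from about 0.375 to 0.9 m from the base axis. Payload 3.1 kg.
Tool frame: the origin (TCP) lies on the centre line of the jaws, within the pads' length; the fingertips stand 8 mm ahead of it and the grasp point (between the pads) lies 11 mm behind it; z points along the fingers, y is the line along which they close (so a half turn about z gives the same grasp; the last joint's range is limited). The gripper opens to 85 mm and grips with 20 to 120 N. Pads are 22 mm wide; open, the fingers measure 114 mm over their backs; the gripper's body (76 mm by 85 mm) begins 54 mm behind the grasp point. The pads swing forward as they close: fully open they stand 13 mm farther back than shut.
Start: joints at [-1.52, 0.527, 1.433, -0, 1.181, -0.178], TCP at [0.142, -0.609, 0.239] pointing down, gripper open.
Joint ranges: [-3.08, 3.08], [-0.75, 2.2], [0.22, 2.44], [-1.43, 4.57], [0, 2.65], [-2.85, 2.85]. Speed limits (rad/s): [2.79, 2.79, 3.14, 3.14, 3.14, 3.14].

### API

Orientations are given as a unit quaternion [x, y, z, w].
In Python, from station import * gives the robot as it stands.
- The arm moves only by the tool play_rows, never from a script. Its argument "rows" is a list of rows, each a list of 3 entries, a list of its own where there are three numbers: the turn, a rotation vector about the tool's x, y, z in degrees, then the shift along the tool's x, y, z in mm, then the closure, from 0 (fully open) to 1 (shut). In form: [[[ax, ay, az], [dx, dy, dz], jaw], ...]. A call has 1 to 12 rows; each row shifts and turns the commanded pose from where the row before left it, along the tool's axes as they then stand; what a row does not reach is not made up. A row lasts 1/12 s, in which the tool goes at most 41.7 mm and 7.16 degrees, less where a joint would pass 70% of its speed; a pose out of reach is approached as far as the arm can. A call with a gripper value outside its range is refused whole. The fingers move at their own pace and stop on an object; "grip_force" is the grip in N (left out, the last holds). Time passes only in rows, so rows that do not move let the fingers close. It gives the time, the measured TCP pose, the force, the opening and the grip force at its end, in the units of the state.
- sense(): the state, without advancing time (a new reading comes with each control period).
- snapshot(name): name is "scene" or "top" or "wrist"; returns (picture, depth): 400x640x3 uint8, red, green, blue; 400x640 float32, m along the optical axis (not along the pixel's ray), 0 where there is no reading.
- get_calibration(name): a dict with "vfov" (degrees; the focal length in pixels is half the picture's height over the tangent of half this angle, whatever the lens; pixels are square), "cx", "cy" (the principal point, pixels), "xyz" and "attitude" of the camera in the world. Camera axes: x right, y down, z forward; pixel columns grow to the right and rows downward; lengths in m; the calibration is good to about 2 mm. The wrist camera is an equidistant fisheye: a pixel r from the principal point sees the ray r / f radians off the axis. A picture is of the moment at which its call begins: read the wrist's pose just before it. get_calibration takes no time and is no camera call; for the wrist camera it gives the pose at the moment of the call.
- sign_off(): hands the job in; it is judged then, once.
The state is a dict: "t": time; "q": joint angles; "qd": joint speeds; "tau": joint torques, N m; "tcp_pos": TCP position; "tool_rot": TCP orientation; "force": force on the tool from outside, world axes, zero at the start; "ft_torque": the same for the moment, N m; "finger_gap": opening from 0.0 (shut) to 1.0 (fully open); "gripper_force": force on a finger pad.
Only numpy, scipy, OpenCV 4.12 (cv2) and the standard library are available. Lean on these libraries where they do the work, as an engineer would, in place of code of your own. Each camera call takes 0.05 s, during which the arm holds its last target. There are 200 camera calls.

## Working session

There is one attempt and no reset: what is moved stays moved. The work goes in short steps, Python scripts to look and compute and a tool call to move; the robot and the scene stay as the last step left them, time stands still between calls to the robot, and variables do not carry over. Pictures are saved under pics/ and viewed, at most 10 in all, crops included, and the job is handed in when it is done.

Besides the shell and the picture viewer there is one more tool, called as a command line: name --argument value ..., lists and objects as JSON in quotes. play_rows: Moves the arm, as the interface text tells. Its arguments: {"type":"object","properties":{"rows":{"type":"array","items":{"type":"array"}},"grip_force":{"type":"number"}},"required":["rows"]}

```bash
ls; mkdir -p pics; cat > h.py <<'E'
from station import *
import numpy as np, cv2
from scipy.spatial.transform import Rotation as R
def cal(n):
    c=get_calibration(n); f=200/np.tan(np.radians(c['vfov']/2)); return c,f
def pts(n,d,c=None):
    """world points for each pixel by depth (pinhole)"""
    c=c or get_calibration(n); f=200/np.tan(np.radians(c['vfov']/2))
    v,u=np.mgrid[0:400,0:640]
    x=(u-c['cx'])/f; y=(v-c['cy'])/f
    if n=='wrist':
        r=np.hypot(x,y)+1e-9; k=np.tan(np.minimum(r,1.5))/r; x=x*k;y=y*k
    P=np.stack([x*d,y*d,d],-1)
    A=np.array(c['attitude']); M=R.from_quat(A).as_matrix() if A.size==4 else A.reshape(3,3)
    return P@M.T+np.array(c['xyz'])
E
python3 - <<'E'
from h import *
for n in('scene','top'):
    p,d=snapshot(n); c=get_calibration(n); print(n,c)
    cv2.imwrite(f'pics/{n}0.png',p[...,::-1]); np.savez(f'{n}0.npz',p=p,d=d,P=pts(n,d,c))
s=sense();print(s['t'],s['tcp_pos'],s['tool_rot'],s['force'],s['finger_gap'])
E
```

```text
pics
scene {'vfov': 56.37167352100881, 'cx': 320.30568529021605, 'cy': 202.680486275, 'xyz': array([ 0.90009097, -0.71411683,  0.81459911]), 'attitude': array([ 0.8840377 ,  0.21800595, -0.09813905, -0.40164595])}
top {'vfov': 51.72913589035922, 'cx': 316.7867385169307, 'cy': 200.01746770583404, 'xyz': array([0.3905164 , 0.01037638, 1.12860801]), 'attitude': array([ 0.70767685, -0.70111958,  0.07129188, -0.05042094])}
0.1 [ 0.14173338 -0.60805068  0.23842849] [ 9.93464724e-01  1.14135285e-01  7.00027192e-05 -9.87167730e-04] [-0.5826214   0.00916496 -0.18370193] 0.9988780949390871
```

View pics/scene0.png

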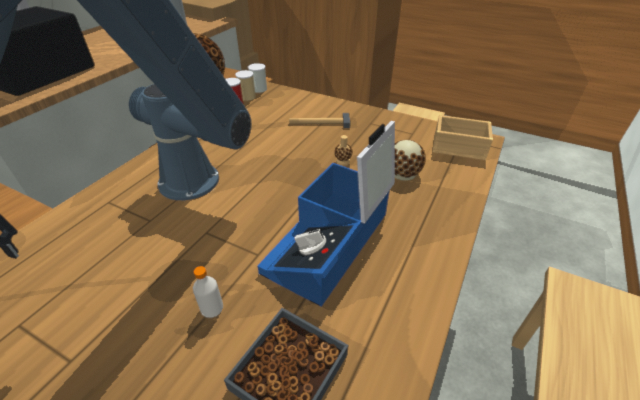

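View pics/top0.png

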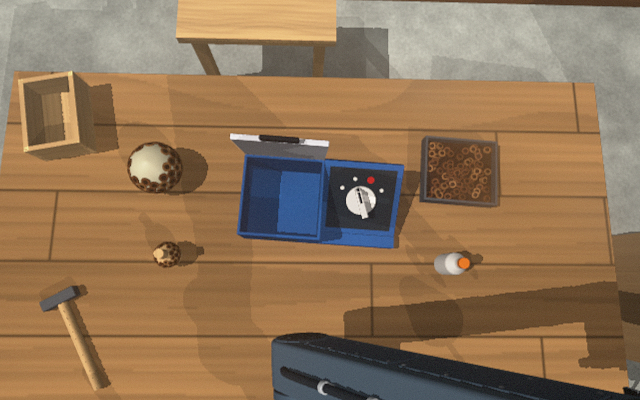

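The scene view shows the ornament at about (344,150), left of the box. The lid stands up, and the dial is at (312,242) with the red mark at (325,251). In the top view the ornament is at (166,254), the chamber at (280,198), the dial at (361,201), the red mark at (371,180) and the bottle at (455,264).

```bash
python3 - <<'E'
from h import *
z=np.load('top0.npz');p,d,P=z['p'],z['d'],z['P']
hsv=cv2.cvtColor(p,cv2.COLOR_RGB2HSV)
blue=(cv2.inRange(hsv,(100,120,30),(125,255,255))>0)&(d>0)
Z=P[...,2]
v,u=np.mgrid[0:400,0:640]
box=(u>225)&(u<415)&(v>130)&(v<255)
rim=box&blue&(Z>.118)&(Z<.14)
r=cv2.minAreaRect(P[rim][:,:2].astype(np.float32)*1000);print('rim',r,cv2.boxPoints(r).round(),np.median(Z[rim]))
base=box&(Z>.02)&(Z<.145)
r=cv2.minAreaRect(P[base][:,:2].astype(np.float32)*1000);print('all',r,cv2.boxPoints(r).round())
fl=(u>245)&(u<318)&(v>165)&(v<235)&(Z<.03);print('floor',np.median(P[fl],0))
lid=(u>225)&(u<335)&(v>128)&(v<160)&(Z>.16)
L=P[lid];print('lid z',L[:,2].min(),L[:,2].max());
top=L[L[:,2]>.32];print('tab',top.mean(0),top.min(0),top.max(0))
for a in np.arange(.16,.36,.03):
    q=L[(L[:,2]>a)&(L[:,2]<a+.03)]
    if len(q):print(round(a,2),q.mean(0).round(3),len(q))
orn=(u>145)&(u<190)&(v>235)&(v<275)
o=P[orn&(Z>.095)];print('stem',o.mean(0),o.min(0),o.max(0),len(o))
o=P[orn&(Z>.012)];print('ornall',o.mean(0),o.min(0),o.max(0))
red=(cv2.inRange(hsv,(0,150,100),(8,255,255))|cv2.inRange(hsv,(172,150,100),(180,255,255))>0)&(u>330)&(u<400)&(v>165)&(v<220)
print('red',P[red].mean(0),red.sum())
wh=(hsv[...,1]<60)&(hsv[...,2]>150)&(u>325)&(u<400)&(v>165)&(v<235)
n,l,st,c=cv2.connectedComponentsWithStats(wh.astype(np.uint8))
for i in range(1,n):
    print(st[i],c[i].round(1),np.median(P[l==i],0).round(4))
pan=(u>330)&(u<400)&(v>165)&(v<235)&(hsv[...,2]<70)&(d>0)
A=P[pan];m=A.mean(0);n_=np.linalg.svd(A-m)[2][2];print('panel',m,n_)
for nm,(a,b,c_,e) in dict(ball=(120,190,135,200),glue=(425,475,245,280),tray=(415,505,130,212)).items():
    k=(u>a)&(u<b)&(v>c_)&(v<e)&(Z>.01); print(nm,P[k].min(0).round(3),P[k].max(0).round(3))
s=np.load('scene0.npz')
cv2.imwrite('pics/c1.png',np.hstack([cv2.resize(p[150:250,320:410,::-1],(400,444),interpolation=2),cv2.resize(s['p'][215:285,280:350,::-1],(400,444),interpolation=2)]))
E
```

```text
rim ((568.72509765625, -30.750457763671875), (396.9316711425781, 205.4065399169922), 86.58911895751953) [[ 454. -223.]
 [ 659. -235.]
 [ 683.  161.]
 [ 478.  173.]] 0.1304325885728908
all ((569.3043212890625, -30.441741943359375), (401.008056640625, 208.4945526123047), 86.6941146850586) [[ 454. -225.]
 [ 662. -237.]
 [ 685.  164.]
 [ 477.  176.]]
floor [0.57855657 0.07254328 0.00698208]
lid z 0.1600877649637903 1.1286080086055452
tab [0.64219894 0.06270608 0.35686185] [ 0.3905164  -0.03481433  0.32006241] [0.66219388 0.16235695 1.12860801]
0.16 [0.666 0.064 0.175] 157
0.19 [0.662 0.061 0.205] 159
0.22 [0.658 0.066 0.235] 181
0.25 [0.654 0.064 0.265] 201
0.28 [0.65  0.064 0.295] 229
0.31 [0.649 0.064 0.328] 550
0.34 [0.648 0.064 0.349] 224
stem [0.42867688 0.33956673 0.17863272] [0.3905164  0.01037638 0.09623909] [0.44281165 0.37756528 1.12860801] 104
ornall [0.43021111 0.35241092 0.08516591] [0.3905164  0.01037638 0.03519935] [0.46396457 0.39588122 1.12860801]
red [ 0.62117423 -0.15443722  0.11379097] 45
[353 177   4   4  12] [354.5 178.5] [ 0.624  -0.114   0.1144]
[340 186   4   4  13] [341.6 187.4] [ 0.6038 -0.083   0.1006]
[346 186  30  33 573] [359.7 200.8] [ 0.5697 -0.1265  0.1015]
[380 189   4   4  11] [381.2 190.2] [ 0.5974 -0.1835  0.1008]
panel [ 0.5786842  -0.1356605   0.08791848] [ 0.50062656 -0.02935731 -0.86516541]
ball [0.391 0.01  0.038] [0.721 0.465 1.129]
glue [ 0.387 -0.388  0.01 ] [0.441 0.01  1.129]
tray [ 0.391 -0.518  0.01 ] [0.764 0.01  1.129]
```

View pics/c1.png

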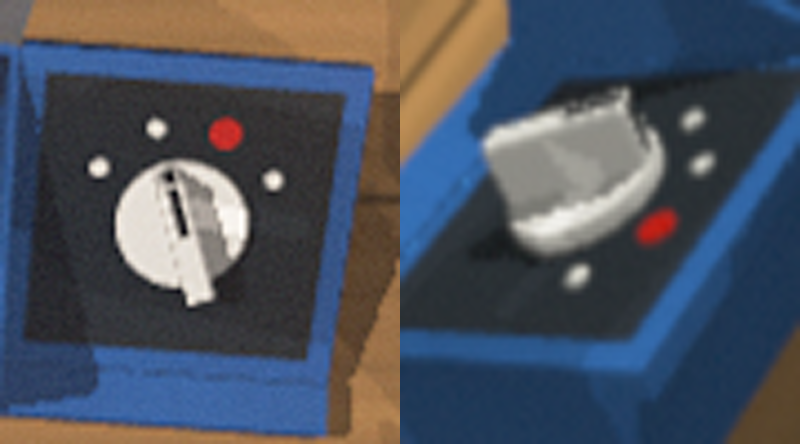

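The crop shows the dial pointer aimed at the second dot, so the dial starts at 0.7 and needs +0.7 rad clockwise. The dryer's yaw is about -3.4° and its chamber centre is about (0.574, 0.069). I'm starting the transit and will measure the ornament more closely on the way.

play_rows --rows '[[[0,0,6.5],[20,-25,-15],0],[[0,0,6.6],[25,-25,-15],0],[[0,0,0],[30,-22,-15],0],[[0,0,0],[30,-22,-15],0],[[0,0,0],[30,-22,-15],0],[[0,0,0],[30,-22,-15],0],[[0,0,0],[30,-22,0],0],[[0,0,0],[30,-22,0],0],[[0,0,0],[25,-30,0],0],[[0,0,0],[5,-40,0],0],[[0,0,0],[5,-40,0],0],[[0,0,0],[5,-40,0],0]]'

```text
t: 1.1
tcp_pos: [0.3976, -0.2679, 0.3287]
tool_rot: [1.0, 0.0, -0.0, -0.001]
force: [1.8, -0.4, -0.2]
finger_gap: 1.002
gripper_force: 0.0
```

```bash
python3 - <<'E'
from h import *
z=np.load('top0.npz');p,d,P=z['p'],z['d'],z['P'];Z=P[...,2]
v,u=np.mgrid[0:400,0:640]
orn=(u>145)&(u<190)&(v>235)&(v<275)&(d>0)
o=P[orn&(Z>.09)&(Z<.125)];print('stem',np.median(o,0),o.min(0),o.max(0),len(o))
o=P[orn&(Z>.03)&(Z<.125)];print('all',o.min(0),o.max(0))
t=P[orn&(Z>.1)];print(t.mean(0) if len(t) else 0)
for nm,(a,b,c_,e) in dict(ball=(120,190,135,200),glue=(425,475,245,280),tray=(415,505,130,212)).items():
    k=(u>a)&(u<b)&(v>c_)&(v<e)&(Z>.01)&(d>0); print(nm,P[k].min(0).round(3),P[k].max(0).round(3))
E
```

```text
stem [0.43065679 0.36144977 0.1103983 ] [0.42095232 0.35218759 0.09018152] [0.44281165 0.37756528 0.11619767] 106
all [0.40011916 0.3312905  0.03519935] [0.46396457 0.39588122 0.11619767]
[0.43138887 0.36365235 0.11057857]
ball [0.589 0.338 0.038] [0.721 0.465 0.135]
glue [ 0.387 -0.388  0.01 ] [ 0.441 -0.338  0.154]
tray [ 0.57  -0.518  0.01 ] [ 0.764 -0.306  0.052]
```

play_rows --rows '[[[0,0,0],[3,-40,0],0],[[0,0,0],[3,-40,0],0],[[0,0,0],[3,-40,0],0],[[0,0,0],[3,-40,0],0],[[0,0,0],[3,-40,0],0],[[0,0,0],[3,-40,0],0],[[0,0,0],[3,-40,0],0],[[0,0,0],[3,-40,0],0],[[0,0,0],[3,-40,0],0],[[0,0,0],[3,-40,0],0],[[0,0,0],[3,-40,0],0],[[0,0,0],[3,-40,0],0]]'

```text
t: 2.1
tcp_pos: [0.4328, 0.212, 0.3291]
tool_rot: [1.0, 0.0, -0.0, 0.0]
force: [0.4, 0.0, 0.2]
finger_gap: 1.001
gripper_force: 0.0
```

play_rows --rows '[[[0,0,0],[0,-35,10],0],[[0,0,0],[0,-35,20],0],[[0,0,0],[0,-35,20],0],[[0,0,0],[0,-35,20],0],[[0,0,0],[0,-10,20],0],[[0,0,0],[0,0,0],0],[[0,0,0],[0,0,0],0]]'

```text
t: 2.68
tcp_pos: [0.4322, 0.3597, 0.2378]
tool_rot: [1.0, 0.001, -0.002, 0.001]
force: [-0.1, -0.1, 0.7]
finger_gap: 0.998
gripper_force: 0.0
```

```bash
python3 - <<'E'
from h import *
c=get_calibration('wrist');s=sense();p,d=snapshot('wrist');print(c,s['tcp_pos'],s['q'])
P=pts('wrist',d,c);np.savez('w1.npz',p=p,d=d,P=P);cv2.imwrite('pics/w1.png',p[...,::-1])
Z=P[...,2]
k=(d>0)&(abs(P[...,0]-.432)<.05)&(abs(P[...,1]-.363)<.05)
o=P[k&(Z>.085)&(Z<.12)];print('stem',len(o),o.mean(0),o.min(0),o.max(0))
o=P[k&(Z>.02)&(Z<.12)];print('all',o.min(0),o.max(0))
E
```

```text
{'vfov': 65.70646984690485, 'cx': 317.17961510590555, 'cy': 201.26872217038363, 'xyz': array([0.51081161, 0.36048771, 0.37278632]), 'attitude': array([ 0.69855211, -0.69775378, -0.1108532 ,  0.11347327])} [0.43217327 0.35973756 0.23784445] [ 4.95728430e-01  4.46542264e-01  1.59049303e+00 -5.40591415e-04
  1.10892718e+00  2.06490388e+00]
stem 703 [0.43361665 0.36385356 0.10789044] [0.41975691 0.35205934 0.08573362] [0.44385979 0.37572456 0.11234605]
all [0.39960409 0.33009136 0.03952398] [0.4650795  0.3971461  0.11234605]
```

View pics/w1.png

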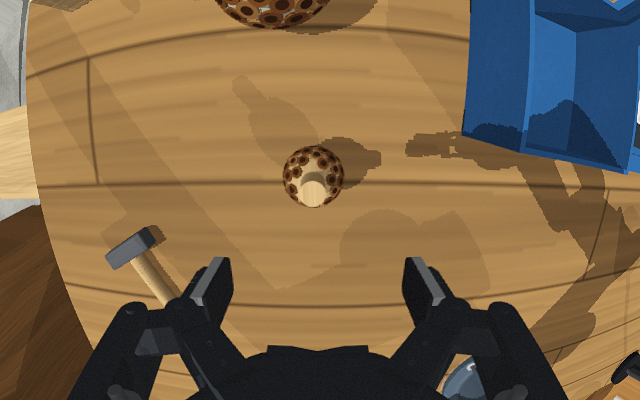

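The wrist view shows the stem top at (313,190), which puts the stem axis at about (0.433, 0.364), in agreement with the top view. The camera sits on the tool's +x side, so I'll yaw 90° to keep it away from the lid later.

play_rows --rows '[[[0,0,0],[1,-4,0],0],[[0,0,-7],[0,0,8],0],[[0,0,-7],[0,0,8],0],[[0,0,-7],[0,0,8],0],[[0,0,-7],[0,0,8],0],[[0,0,-7],[0,0,8],0],[[0,0,-7],[0,0,8],0],[[0,0,-7],[0,0,8],0],[[0,0,-7],[0,0,8],0],[[0,0,-7],[0,0,8],0],[[0,0,-7],[0,0,0],0],[[0,0,-7],[0,0,0],0]]'

```text
t: 3.73
tcp_pos: [0.4355, 0.3631, 0.1685]
tool_rot: [0.781, 0.624, 0.001, 0.0]
force: [0.5, 0.2, 0.6]
finger_gap: 1.001
gripper_force: 0.0
```

play_rows --rows '[[[0,0,-7],[0,0,0],0],[[0,0,-6],[0,0,0],0],[[0,0,0],[0,0,0],0],[[0,0,0],[0,0,0],0]]'

```text
t: 4.07
tcp_pos: [0.4356, 0.3635, 0.1687]
tool_rot: [0.709, 0.706, 0.001, 0.0]
force: [0.1, -0.3, 1.0]
finger_gap: 1.002
gripper_force: 0.0
```

play_rows --rows '[[[0,0,0],[0,-2,20],0],[[0,0,0],[0,0,20],0],[[0,0,0],[0,0,20],0],[[0,0,0],[0,0,15],0],[[0,0,0],[0,0,7],0],[[0,0,0],[0,0,0],0],[[0,0,0],[0,0,0],0.5]]' --grip_force 35

```text
t: 4.65
tcp_pos: [0.4329, 0.3639, 0.0857]
tool_rot: [0.708, 0.707, 0.0, 0.0]
force: [0.3, 0.2, 0.2]
finger_gap: 0.883
gripper_force: 0.0
```

play_rows --rows '[[[0,0,0],[0,0,0],1],[[0,0,0],[0,0,0],1],[[0,0,0],[0,0,0],1],[[0,0,0],[0,0,0],1],[[0,0,0],[0,0,0],1],[[0,0,0],[0,0,0],1],[[0,0,0],[0,0,0],1]]'

```text
t: 5.23
tcp_pos: [0.4328, 0.3642, 0.0862]
tool_rot: [0.707, 0.707, 0.001, 0.0]
force: [-1.7, -0.0, 5.4]
finger_gap: 0.268
gripper_force: 34.6
```

The stem is held, with an opening of about 23 mm. Next I lift it and carry it over the chamber.

play_rows --rows '[[[0,0,0],[0,0,-5],1],[[0,0,0],[0,0,-10],1],[[0,0,0],[0,0,-20],1],[[0,0,0],[0,0,-30],1],[[0,0,0],[0,0,-35],1],[[0,0,0],[0,0,-35],1],[[0,0,0],[0,0,-25],1],[[0,0,0],[-10,4,-10],1],[[0,0,0],[-20,8,0],1],[[0,0,0],[-30,12,0],1],[[0,0,0],[-30,12,0],1],[[0,0,0],[-30,12,0],1]]'

```text
t: 6.23
tcp_pos: [0.4798, 0.242, 0.2545]
tool_rot: [0.707, 0.708, -0.001, -0.0]
force: [0.1, -0.2, -0.8]
finger_gap: 0.268
gripper_force: 34.5
```

play_rows --rows '[[[0,0,0],[-30,12,0],1],[[0,0,0],[-30,12,0],1],[[0,0,0],[-30,12,0],1],[[0,0,0],[-30,12,0],1],[[0,0,0],[-25,10,0],1],[[0,0,0],[-20,7,0],1],[[0,0,0],[-9,3,0],1],[[0,0,0],[0,0,0],1],[[0,0,0],[0,0,0],1]]'

```text
t: 6.98
tcp_pos: [0.5475, 0.07, 0.2546]
tool_rot: [0.707, 0.707, -0.001, -0.001]
force: [-0.5, -0.8, -1.1]
finger_gap: 0.27
gripper_force: 34.5
```

```bash
python3 - <<'E'
from h import *
s=sense();print(s['tcp_pos'],s['force'],s['finger_gap'])
p,d=snapshot('scene');P=pts('scene',d);cv2.imwrite('pics/s2.png',cv2.resize(p[50:300,150:550,::-1],(800,500)))
v,u=np.mgrid[0:400,0:640];Z=P[...,2]
k=(d>0)&(abs(P[...,0]-s['tcp_pos'][0])<.06)&(abs(P[...,1]-s['tcp_pos'][1])<.06)&(Z<.24)&(Z>.142)
print(P[k].min(0),P[k].max(0))
E
```

```text
[0.54752056 0.06995005 0.2545977 ] [-0.47712763 -0.75274843 -1.05915225] 0.27003546288168606
[0.51719004 0.03549949 0.16521794] [0.58113139 0.09018693 0.23994024]
```

View pics/s2.png

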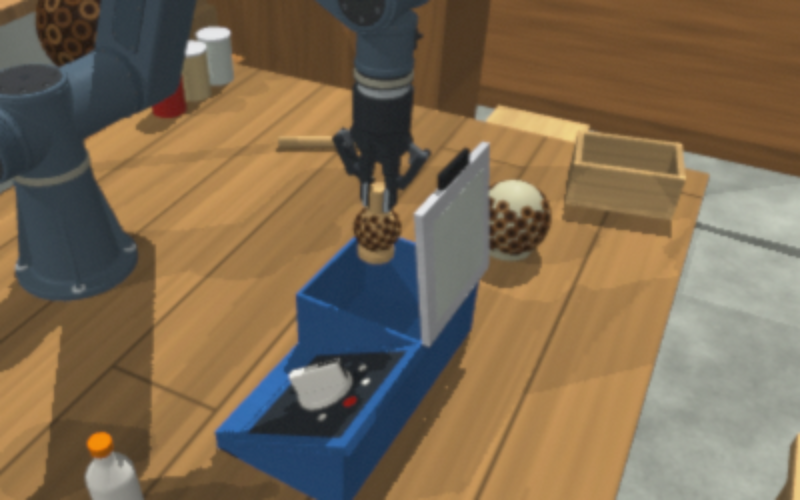

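The ornament hangs upright over the chamber at (377,235) and is clear of the lid. I'm lowering it now.

play_rows --rows '[[[0,0,0],[0,1,10],1],[[0,0,0],[0,0,20],1],[[0,0,0],[0,0,20],1],[[0,0,0],[0,0,20],1],[[0,0,0],[0,0,20],1],[[0,0,0],[0,0,20],1],[[0,0,0],[0,0,20],1],[[0,0,0],[0,0,15],1],[[0,0,0],[0,0,8],1],[[0,0,0],[0,0,0],1],[[0,0,0],[0,0,0],1]]'

```text
t: 7.95
tcp_pos: [0.5492, 0.0708, 0.102]
tool_rot: [0.707, 0.708, -0.0, -0.0]
force: [0.3, -0.2, -0.7]
finger_gap: 0.271
gripper_force: 34.5
```

play_rows --rows '[[[0,0,0],[0,0,2],1],[[0,0,0],[0,0,2],1],[[0,0,0],[0,0,1],1],[[0,0,0],[0,0,1],1],[[0,0,0],[0,0,0],1]]'

```text
t: 8.37
tcp_pos: [0.5496, 0.0699, 0.0966]
tool_rot: [0.707, 0.707, 0.0, 0.0]
force: [-0.3, -0.9, -0.1]
finger_gap: 0.271
gripper_force: 34.5
```

play_rows --rows '[[[0,0,0],[0,0,1],1],[[0,0,0],[0,0,1],1],[[0,0,0],[0,0,1],1],[[0,0,0],[0,0,0.5],1],[[0,0,0],[0,0,0],1]]'

```text
t: 8.78
tcp_pos: [0.5493, 0.07, 0.0926]
tool_rot: [0.707, 0.707, -0.0, -0.0]
force: [-0.6, -0.1, -1.2]
finger_gap: 0.272
gripper_force: 34.5
```

play_rows --rows '[[[0,0,0],[0,0,0.5],1],[[0,0,0],[0,0,0.5],1],[[0,0,0],[0,0,0],1]]'

```text
t: 9.03
tcp_pos: [0.5495, 0.0699, 0.0922]
tool_rot: [0.707, 0.707, 0.0, 0.0]
force: [-1.1, -0.7, 1.7]
finger_gap: 0.268
gripper_force: 35.0
```

play_rows --rows '[[[0,0,0],[0,0,0.5],1],[[0,0,0],[0,0,0.5],1],[[0,0,0],[0,0,0],1]]'

```text
t: 9.28
tcp_pos: [0.5495, 0.0699, 0.0921]
tool_rot: [0.707, 0.707, 0.0, 0.0]
force: [-3.0, -0.2, 9.4]
finger_gap: 0.266
gripper_force: 35.7
```

Contact with the floor. I'm releasing gently and rising.

play_rows --rows '[[[0,0,0],[0,0,-0.7],1],[[0,0,0],[0,0,0],0.65],[[0,0,0],[0,0,0],0.6],[[0,0,0],[0,0,0],0.5],[[0,0,0],[0,0,0],0.45],[[0,0,0],[0,0,0],0.45],[[0,0,0],[0,0,0],0.45]]'

```text
t: 9.87
tcp_pos: [0.5494, 0.07, 0.0913]
tool_rot: [0.707, 0.707, -0.0, -0.0]
force: [-1.0, -0.5, 0.1]
finger_gap: 0.547
gripper_force: 0.0
```

play_rows --rows '[[[0,0,0],[0,0,-8],0.45],[[0,0,0],[0,0,-15],0.45],[[0,0,0],[0,0,-25],0.45],[[0,0,0],[0,0,-30],0.45],[[0,0,0],[0,0,-30],0.45],[[0,0,0],[0,0,-30],0.45],[[0,0,0],[0,0,-30],0.45]]'

```text
t: 10.45
tcp_pos: [0.5491, 0.07, 0.2616]
tool_rot: [0.707, 0.707, 0.0, 0.0]
force: [1.1, -0.2, 0.3]
finger_gap: 0.552
gripper_force: 0.0
```

```bash
python3 - <<'E'
from h import *
c=get_calibration('wrist');s=sense();p,d=snapshot('wrist');print(s['tcp_pos'],s['force'],s['q'])
P=pts('wrist',d,c);cv2.imwrite('pics/w3.png',p[...,::-1]);Z=P[...,2]
k=(d>0)&(abs(P[...,0]-.549)<.05)&(abs(P[...,1]-.07)<.05)&(Z<.14)
o=P[k&(Z>.095)];print('stem',len(o),o.mean(0),o.min(0),o.max(0))
o=P[k&(Z>.035)];print(o.min(0),o.max(0))
E
```

```text
[0.54905858 0.07000146 0.26156019] [ 1.08789741 -0.21547497  0.25667219] [-7.50945767e-02  4.04679500e-01  1.58786350e+00 -1.23228785e-05
  1.14877414e+00 -7.52644644e-02]
stem 605 [0.54811574 0.07160665 0.11473541] [0.5361661  0.05819174 0.09502949] [0.56007402 0.08231478 0.11844154]
[0.51431397 0.03843295 0.04609467] [0.58183788 0.10330734 0.11844154]
```

View pics/w3.png

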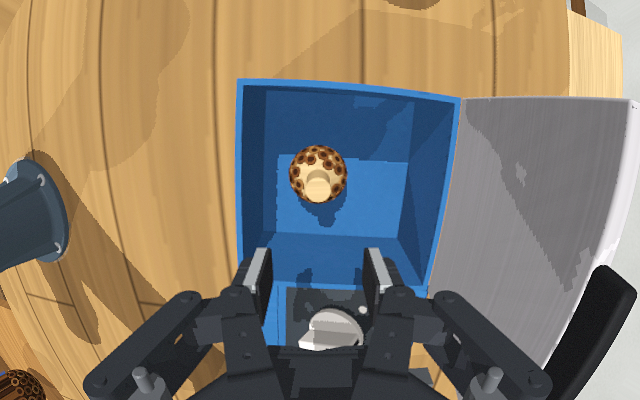

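The ornament stands upright on the floor (stem top at (317,185), height 0.117). To shut the lid I'll rise, yaw back, pass over the lid and push on its outer face.

play_rows --rows '[[[0,0,7],[0,0,-30],1],[[0,0,7],[0,0,-30],1],[[0,0,7],[0,0,-30],1],[[0,0,7],[0,0,-30],1],[[0,0,7],[0,0,-30],1],[[0,0,7],[0,0,-10],1],[[0,0,7],[0,0,0],1],[[0,0,7],[0,0,0],1],[[0,0,7],[0,0,0],1],[[0,0,7],[0,0,0],1],[[0,0,7],[0,0,0],1],[[0,0,7],[0,0,0],1]]'

```text
t: 11.5
tcp_pos: [0.549, 0.07, 0.4198]
tool_rot: [0.999, 0.049, 0.0, -0.0]
force: [0.5, 0.8, -0.1]
finger_gap: -0.001
gripper_force: 0.0
```

play_rows --rows '[[[0,0,7],[0,0,0],1],[[0,0,2],[30,0,0],1],[[0,0,0],[30,0,0],1],[[0,0,0],[30,0,0],1],[[0,0,0],[30,0,0],1],[[0,0,0],[30,0,0],1],[[0,0,0],[30,0,0],1],[[0,0,0],[5,0,0],1],[[0,0,0],[0,0,0],1],[[0,0,0],[0,0,0],1]]'

```text
t: 12.33
tcp_pos: [0.7336, 0.0614, 0.4189]
tool_rot: [1.0, -0.026, -0.001, -0.0]
force: [0.1, 0.2, -0.1]
finger_gap: -0.002
gripper_force: 0.0
```

play_rows --rows '[[[0,0,0],[0,0,25],1],[[0,0,0],[0,0,30],1],[[0,0,0],[0,0,30],1],[[0,0,0],[0,0,15],1],[[0,0,0],[-15,0,0],1],[[0,0,0],[-15,0,0],1],[[0,0,0],[-12,0,0],1],[[0,0,0],[-10,0,0],1],[[0,0,0],[-8,0,0],1],[[0,0,0],[-5,0,0],1],[[0,0,0],[0,0,0],1]]'

```text
t: 13.25
tcp_pos: [0.6681, 0.0651, 0.3207]
tool_rot: [1.0, -0.026, 0.0, -0.0]
force: [-0.4, -0.5, -0.7]
finger_gap: 0.003
gripper_force: 0.0
```

play_rows --rows '[[[0,0,0],[-13,0,3],1],[[0,0,0],[-13,0,4],1],[[0,0,0],[-13,0,4],1],[[0,0,0],[-12,0,5],1],[[0,0,0],[-11,0,5],1],[[0,0,0],[-10,0,5],1],[[0,0,0],[0,0,0],1]]'

```text
t: 13.83
tcp_pos: [0.5957, 0.0687, 0.2934]
tool_rot: [1.0, -0.026, -0.001, -0.0]
force: [-1.4, 0.1, -0.7]
finger_gap: 0.002
gripper_force: 0.0
```

```bash
cat > lid.py <<'E'
from h import *
p,d=snapshot('scene');P=pts('scene',d)
hsv=cv2.cvtColor(p,cv2.COLOR_RGB2HSV);Z=P[...,2]
k=(d>0)&(hsv[...,1]<50)&(hsv[...,2]>90)&(P[...,0]>.42)&(P[...,0]<.72)&(P[...,1]>-.05)&(P[...,1]<.0)&(Z>.11)&(Z<.37)
q=P[k];print(len(q),q.min(0).round(3),q.max(0).round(3))
b=np.polyfit(q[:,2],q[:,0],1);print('x=',b,'angle',np.arctan2(1,-b[0]))
s=sense();print(s['tcp_pos'],s['force'])
cv2.imwrite('pics/lid.png',p[100:300,220:480,::-1])
E
python3 lid.py
```

```text
927 [ 0.466 -0.04   0.111] [ 0.677 -0.     0.303]
x= [-0.61975307  0.75551778] angle 1.0159789842008866
[0.59674977 0.06858808 0.29367956] [-0.7643039   0.29924002  0.38056121]
```

View pics/lid.png

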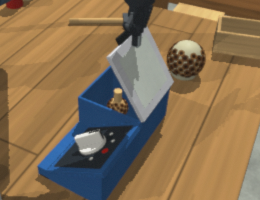

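The lid follows the fingers and is now at about 1.0 rad. I'm continuing along the arc.

play_rows --rows '[[[0,0,0],[-10,0,6],1],[[0,0,0],[-10,0,6],1],[[0,0,0],[-10,0,8],1],[[0,0,0],[-9,0,8],1],[[0,0,0],[-8,0,8],1],[[0,0,0],[-8,0,8],1],[[0,0,0],[-7,0,10],1],[[0,0,0],[-6,0,10],1],[[0,0,0],[-6,0,10],1],[[0,0,0],[-5,0,11],1],[[0,0,0],[-4,0,11],1],[[0,0,0],[-4,0,11],1]]'

```text
t: 14.88
tcp_pos: [0.5117, 0.0731, 0.1866]
tool_rot: [1.0, -0.026, 0.001, -0.0]
force: [0.6, 1.0, 1.1]
finger_gap: -0.001
gripper_force: 0.6
```

play_rows --rows '[[[0,0,0],[-2,0,10],1],[[0,0,0],[-2,0,10],1],[[0,0,0],[-1,0,8],1],[[0,0,0],[-1,0,5],1],[[0,0,0],[0,0,2],1],[[0,0,0],[0,0,0],1]]'

```text
t: 15.38
tcp_pos: [0.5048, 0.0733, 0.1512]
tool_rot: [1.0, -0.026, -0.0, 0.0]
force: [-1.1, 0.9, -0.4]
finger_gap: -0.003
gripper_force: 0.0
```

play_rows --rows '[[[0,0,0],[0,0,1],1],[[0,0,0],[0,0,1],1],[[0,0,0],[0,0,0],1]]'

```text
t: 15.63
tcp_pos: [0.505, 0.0733, 0.1505]
tool_rot: [1.0, -0.026, 0.001, 0.0]
force: [-1.5, -0.9, 5.1]
finger_gap: -0.002
gripper_force: 2.4
```

play_rows --rows '[[[0,0,0],[0,0,0.7],1],[[0,0,0],[0,0,0.7],1],[[0,0,0],[0,0,0],1]]'

```text
t: 15.88
tcp_pos: [0.505, 0.0733, 0.1504]
tool_rot: [1.0, -0.026, 0.001, 0.0]
force: [-3.5, -0.5, 13.9]
finger_gap: -0.002
gripper_force: 7.1
```

The lid stopped firmly with the fingertips at 0.142, so it is shut. Next I rise and work out the dial geometry.

play_rows --rows '[[[0,0,0],[0,0,-10],1],[[0,0,0],[0,0,-30],0.5],[[0,0,0],[0,0,-30],0],[[0,0,0],[0,0,-30],0],[[0,0,0],[0,40,-20],0],[[0,0,0],[0,40,0],0],[[0,0,0],[0,40,0],0],[[0,0,0],[0,40,0],0],[[0,0,0],[0,40,0],0],[[0,0,0],[0,0,0],0],[[0,0,0],[0,0,0],0]]'

```text
t: 16.8
tcp_pos: [0.4942, -0.1258, 0.2672]
tool_rot: [1.0, -0.028, 0.0, 0.0]
force: [-0.6, 1.1, 0.5]
finger_gap: 0.997
gripper_force: 0.0
```

```bash
cat > dial.py <<'E'
from h import *
yaw=np.radians(-3.4); D=R.from_euler('z',yaw).as_matrix()
n=D@[-.5,0,.8660]; up=D@[.8660,0,.5]; le=D@[0,1,0]
def target(c,ang,out,flip=False):
    a=1.05-ang; x=np.cos(a)*up+np.sin(a)*le; z=-n; y=np.cross(z,x)
    return c+out*n, R.from_matrix(np.stack([x,y,z],1))
def delta(pos,rot):
    s=sense();T=R.from_quat(s['tool_rot'])
    print('turn',(T.inv()*rot).as_rotvec(degrees=True).round(1),'shift now-axes mm',(T.inv().apply(pos-s['tcp_pos'])*1e3).round(1),'world',pos.round(4))
def fitc(M):   # M: {angle:point}
    C=[p-.058*(np.cos(1.05-a)*up+np.sin(1.05-a)*le) for a,p in M.items()]
    print(np.round(C,4)); return np.mean(C,0)
E
python3 - <<'E'
from dial import *
c=fitc({0:np.array([.6038,-.083,.1006]),.7:np.array([.624,-.114,.1144]),1.4:np.array([.6212,-.1544,.1138]),2.1:np.array([.5974,-.1835,.1008])})
print('centre',c)
c_,=[get_calibration('wrist')];p,d=snapshot('wrist');P=pts('wrist',d,c_);np.savez('w4.npz',p=p,d=d,P=P);cv2.imwrite('pics/w4.png',p[...,::-1])
h=(P-c)@n; k=(d>0)&(h>.033)&(h<.046)&(np.linalg.norm(P-c,axis=-1)<.065)
q=P[k]-c; uv=np.stack([q@up,q@le],1); print(k.sum(),'bar', cv2.minAreaRect((uv*1000).astype(np.float32)),'h',np.median(h[k]))
np.save('c.npy',c)
for o in(.12,.024):delta(*target(c,.7,o))
print(sense()['q'])
E
```

```text
[[ 0.5759 -0.1317  0.0862]
 [ 0.5757 -0.1311  0.0872]
 [ 0.5753 -0.1317  0.0866]
 [ 0.5754 -0.1318  0.0864]]
centre [ 0.57557611 -0.13158479  0.08656432]
1258 bar ((-0.6344985961914062, -0.5314750671386719), (74.42628479003906, 17.048959732055664), 19.950302124023438) h 0.0396410642793346
turn [ -5.4  29.7 -19.3] shift now-axes mm [21.9  2.7 76.5] world [ 0.5157 -0.128   0.1905]
turn [ -5.4  29.7 -19.3] shift now-axes mm [ 69.9   3.  159.6] world [ 0.5636 -0.1309  0.1073]
[-4.66237784e-01  3.36941265e-01  1.68503127e+00  6.18840842e-04
  1.11993359e+00  1.15887836e+00]
```

View pics/w4.png

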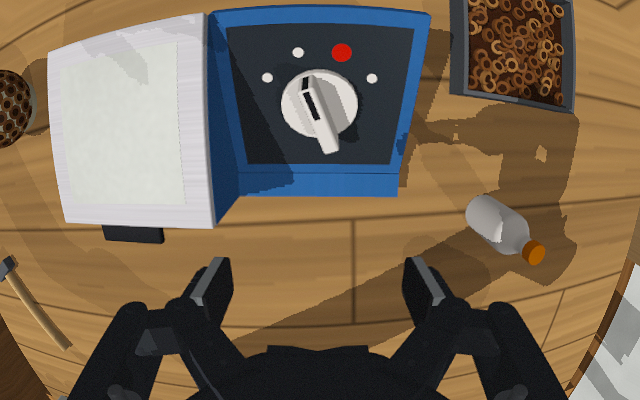

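The wrist view shows the shut lid and the dial at about (320,103), its pointer aimed at dot (298,52); the red mark is at (341,52). The bar's centre and direction match the computed axis within 1 mm.

play_rows --rows '[[[-0.9,4.95,-3.2],[0,0,0],0],[[-0.9,4.95,-3.2],[0,0,0],0],[[-0.9,4.95,-3.2],[0,0,0],0],[[-0.9,4.95,-3.2],[0,0,0],0],[[-0.9,4.95,-3.2],[0,0,0],0],[[-0.9,4.95,-3.2],[0,0,0],0],[[0,0,0],[0,0,0],0],[[0,0,0],[0,0,0],0]]'

```text
t: 17.52
tcp_pos: [0.4943, -0.1208, 0.2664]
tool_rot: [0.962, 0.129, 0.236, 0.045]
force: [-0.5, -0.1, 0.3]
finger_gap: 1.001
gripper_force: 0.0
```

```bash
python3 - <<'E'
from dial import *
c=np.load('c.npy');delta(*target(c,.7,.1));delta(*target(c,.7,.025));print(sense()['q'])
E
```

```text
turn [-0.8  2.1 -1.4] shift now-axes mm [-16.4   0.9  97.3] world [ 0.5257 -0.1286  0.1732]
turn [-0.8  2.1 -1.4] shift now-axes mm [-13.7   1.9 172.2] world [ 0.5631 -0.1308  0.1082]
[-0.60323259  0.20280653  2.019893    0.48323697  0.54858539  0.33290806]
```

play_rows --rows '[[[-0.8,2.1,-1.4],[0,0,0],0],[[0,0,0],[-10,0,20],0],[[0,0,0],[-10,0,30],0],[[0,0,0],[0,0,30],0],[[0,0,0],[0,0,0],0],[[0,0,0],[0,0,0],0],[[0,0,0],[0,0,0],0]]'

```text
t: 18.1
tcp_pos: [0.5192, -0.1301, 0.1888]
tool_rot: [0.955, 0.141, 0.255, 0.053]
force: [-0.2, 0.5, -0.2]
finger_gap: 1.0
gripper_force: 0.0
```

```bash
python3 - <<'E'
from dial import *
c=np.load('c.npy');delta(*target(c,.7,.025));print(sense()['q'])
E
```

```text
turn [ 0.1 -0.2  0.1] shift now-axes mm [-1.8 -2.6 91.7] world [ 0.5631 -0.1308  0.1082]
[-0.59981395  0.39433838  2.08321449  0.92967049  0.32861193 -0.16328687]
```

play_rows --rows '[[[0,0,0],[-1.8,-2.6,10],0],[[0,0,0],[0,0,15],0],[[0,0,0],[0,0,15],0],[[0,0,0],[0,0,15],0],[[0,0,0],[0,0,15],0],[[0,0,0],[0,0,10],0],[[0,0,0],[0,0,5],0],[[0,0,0],[0,0,0],0],[[0,0,0],[0,0,0],0]]'

```text
t: 18.85
tcp_pos: [0.5597, -0.1314, 0.1151]
tool_rot: [0.955, 0.141, 0.256, 0.054]
force: [-0.6, -0.0, 0.0]
finger_gap: 1.002
gripper_force: 0.0
```

```bash
python3 - <<'E'
from dial import *
c=np.load('c.npy');delta(*target(c,.7,.025));s=sense();print(s['q'],s['force'])
E
```

```text
turn [ 0.2 -0.3  0.1] shift now-axes mm [-0.3 -0.9  7.7] world [ 0.5631 -0.1308  0.1082]
[-0.54703156  0.59137486  2.0456109   1.4605071   0.23889089 -0.66790043] [-0.62123134 -0.01580223  0.04260125]
```

play_rows --rows '[[[0,0,0],[0,-1,4],0],[[0,0,0],[0,0,3],0.4],[[0,0,0],[0,0,0],0.7],[[0,0,0],[0,0,0],1],[[0,0,0],[0,0,0],1],[[0,0,0],[0,0,0],1],[[0,0,0],[0,0,0],1],[[0,0,0],[0,0,0],1],[[0,0,0],[0,0,0],1],[[0,0,0],[0,0,0],1]]' --grip_force 50

```text
t: 19.68
tcp_pos: [0.5621, -0.1314, 0.1074]
tool_rot: [0.955, 0.14, 0.255, 0.054]
force: [-2.7, -2.3, 5.0]
finger_gap: 0.176
gripper_force: 49.5
```

Gripped, with a 15 mm gap. I'm turning clockwise, which is +z of the tool, by 40°.

play_rows --rows '[[[0,0,4],[0,0,0],1],[[0,0,4],[0,0,0],1],[[0,0,4],[0,0,0],1],[[0,0,4],[0,0,0],1],[[0,0,4],[0,0,0],1],[[0,0,4],[0,0,0],1],[[0,0,4],[0,0,0],1],[[0,0,4],[0,0,0],1],[[0,0,4],[0,0,0],1],[[0,0,4],[0,0,0],1],[[0,0,0],[0,0,0],1],[[0,0,0],[0,0,0],1]]'

```text
t: 20.68
tcp_pos: [0.5622, -0.1313, 0.1074]
tool_rot: [0.946, -0.195, 0.258, -0.036]
force: [-2.3, -1.6, 5.6]
finger_gap: 0.177
gripper_force: 49.6
```

```bash
python3 - <<'E'
from dial import *
c=np.load('c.npy');delta(*target(c,1.4,.025));s=sense();print(s['q'],s['force'],s['ft_torque'],s['finger_gap'])
E
```

```text
turn [ 0.1 -0.2  0.1] shift now-axes mm [ 0.9 -0.8 -0.3] world [ 0.5631 -0.1308  0.1082]
[-0.54238008  0.60964592  2.04185343  1.51492803  0.23372735 -0.02031768] [-2.31963598 -1.62302402  5.55257976] [-0.15250431  0.12503133 -0.18866048] 0.17655309260137358
```

Turned to 1.4. I'm releasing and backing off along the axis.

play_rows --rows '[[[0,0,0],[0,0,0],0.75],[[0,0,0],[0,0,0],0.6],[[0,0,0],[0,0,0],0.4],[[0,0,0],[0,0,0],0.2],[[0,0,0],[0,0,0],0.1],[[0,0,0],[0,0,0],0.1],[[0,0,0],[0,0,0],0.1]]'

```text
t: 21.27
tcp_pos: [0.562, -0.1305, 0.1067]
tool_rot: [0.946, -0.195, 0.257, -0.037]
force: [0.2, -0.3, 0.4]
finger_gap: 0.9
gripper_force: 0.0
```

play_rows --rows '[[[0,0,0],[0,0,-8],0.1],[[0,0,0],[0,0,-15],0.1],[[0,0,0],[0,0,-15],0.1],[[0,0,0],[0,0,-15],0.1],[[0,0,0],[0,0,-20],0.1],[[0,0,0],[0,0,-20],0.1],[[0,0,0],[0,0,-20],0.1],[[0,0,0],[0,0,-20],0.1],[[0,0,0],[0,0,-20],0.1],[[0,0,0],[0,0,0],0.1],[[0,0,0],[0,0,0],0.1]]'

```text
t: 22.18
tcp_pos: [0.4854, -0.1261, 0.24]
tool_rot: [0.945, -0.195, 0.258, -0.036]
force: [-0.3, 0.3, 1.3]
finger_gap: 0.901
gripper_force: 0.0
```

```bash
python3 - <<'E'
from dial import *
c=np.load('c.npy')
C=get_calibration('wrist');p,d=snapshot('wrist');P=pts('wrist',d,C);cv2.imwrite('pics/w5.png',p[...,::-1])
h=(P-c)@n; k=(d>0)&(h>.033)&(h<.046)&(np.linalg.norm(P-c,axis=-1)<.065)
q=P[k]-c; uv=np.stack([q@up,q@le],1); print(k.sum(),'bar', cv2.minAreaRect((uv*1000).astype(np.float32)))
p,d=snapshot('scene');P=pts('scene',d);v,u=np.mgrid[0:400,0:640]
hsv=cv2.cvtColor(p,cv2.COLOR_RGB2HSV);Z=P[...,2]
k=(d>0)&(hsv[...,1]<50)&(hsv[...,2]>90)&(P[...,0]>.49)&(P[...,0]<.66)&(P[...,1]>-.02)&(P[...,1]<.15)&(Z>.1)&(Z<.3)
q=P[k];print('lid z',np.percentile(q[:,2],[2,50,98]),'slope',np.polyfit(q[:,0],q[:,2],1))
s=sense();print(s['t'],s['tcp_pos'],s['force'])
E
```

```text
1312 bar ((-0.8293037414550781, -0.8999271392822266), (15.942815780639648, 72.68888854980469), 69.74349975585938)
lid z [0.1387243  0.14132622 0.14393972] slope [-0.00125917  0.14204133]
22.2833 [ 0.48546046 -0.12581964  0.23868009] [-0.51916947 -0.33613499  1.12394187]
```

View pics/w5.png

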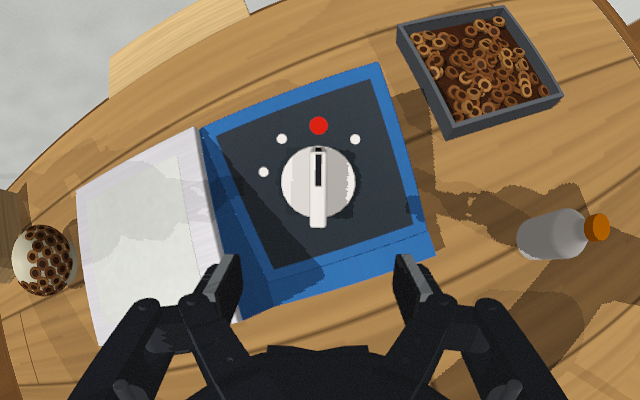

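The pointer at (318,160) aims at the red mark (318,126), with the bar at -20°, which is detent 1.4. The lid is flat and shut at z 0.142, and the arm is clear.

```bash
python3 -c "
from station import *
print(sign_off())"
```

```text
the job is handed in; nothing more can be done
None
```

The ornament was standing upright on the chamber floor before I closed the lid, the lid is fully shut, and the dial is clicked in at the red mark; the job was handed in at about 22 s.

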